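# Present a belt buckle to the inspection camera

## Robot

A 7-joint arm with a two-finger parallel gripper is mounted at the origin on the work surface. World frame = base frame: x ahead of the robot, y to its left, z up, the work surface at z = 0. Lengths are in m, angles in rad, forces in N, time in s.
With the tool pointing down it reaches from about 0.425 to 0.875 m from the base axis. Payload 4.7 kg.
Tool frame: the origin (TCP) lies midway between the tips of the shut fingers; the grasp point (between the pads) lies 19 mm behind it (ctrl.grip_point_offset is the distance from the TCP to the grasp point, in m); z points along the fingers, y is the line along which they close (so a half turn about z gives the same grasp; the last joint's range is limited). The gripper opens to 87 mm and grips with 3 to 60 N. Pads are 19 mm wide; open, the fingers measure 117 mm over their backs; the gripper's body (75 mm by 190 mm) begins 51 mm behind the grasp point.
Start: joints at [-1.304, 0.321, -0.07, 1.45, 0.023, 1.371, -0.057], TCP at [0.163, 0.629, 0.223] pointing down, gripper open.
Joint ranges: [-2.86, 2.86], [-0.3, 2.09], [-1.38, 1.24], [0.06, 2.45], [-1.56, 4.7], [0.09, 2.05], [-2.69, 2.69]. Speed limits (rad/s): [2.57, 2.57, 3.14, 3.14, 3.14, 3.14, 3.14].

## Interface

Orientations are given as a rotation vector (axis times angle).
In Python, from bench import ctrl gives the robot as it stands.
- The arm moves only by the tool move_arm, never from a script. Its argument "increments" is text: rows parted by semicolons, each of 7 numbers parted by spaces: the shift along the world's x, y, z in mm, then the turn, a rotation vector about the world's x, y, z in degrees, then the closure in counts, from 0 (fully open) to 255 (shut). A call has exactly 8 rows; each row shifts and turns the commanded pose from where the row before left it; what a row does not reach is not made up. A row lasts 1/12 s, in which the tool goes at most 41.7 mm and 7.16 degrees, less where a joint would pass 70% of its speed; a pose out of reach is approached as far as the arm can. A call with a gripper value outside its range is refused whole. The fingers move at their own pace and stop on an object; "grip_force" is the grip in N (left out, the last holds). Time passes only in rows, so rows that do not move let the fingers close, or fill a call up. It gives the time, the measured TCP pose, the force, the opening and the grip force at its end, in the units of the state.
- ctrl.get_state(): the state, without advancing time (a new reading comes with each control period).
- ctrl.get_image(name): name is "scene" or "top" or "wrist"; returns a dict with "frame" (384x512x3 uint8, red, green, blue), "depth" (384x512 float32, m along the optical axis (not along the pixel's ray), 0 where there is no reading), "fx", "fy", "cx", "cy" (pixels), "position" and "orientation" of the camera in the world. Camera axes: x right, y down, z forward; pixel columns grow to the right and rows downward; lengths in m; the calibration is good to about 2 mm. A picture is of the moment at which its call begins.
- ctrl.close_job(): hands the job in; it is judged then, once.
Trained networks look in a picture, given as the dict that the camera call returned (one of the last four; its "shot" number tells which), for a name from the list of things; names that differ only in an ending like _2 or _b are one class to them, and where a whole thing is asked for, a point or a joint stands for the part that bears it (a point fixed in the world has none). Each returns a list of dicts, best first, with "score" (0 to 1); they miss things now and then, are a little off and sometimes report something else, mostly with a low value. They report only what shows in the picture. A call takes as long as a camera call. They do not tell look-alikes from the thing itself.
- ctrl.find_in(target, picture): "centre" ([x, y, z] in m, in world coordinates, good to about 4 mm: the middle of the surface that is visible of it).
- ctrl.silhouettes(target, picture): "region" (384x512 bool, what is visible of it).
The state is a dict: "time": time; "joint_positions": joint angles; "qd": joint speeds; "joint_torque": joint torques, N m; "position": TCP position; "tool_rot": TCP orientation; "ft_force": force on the tool from outside, world axes, zero at the start; "torque": the same for the moment, N m; "grip_width": opening from 0.0 (shut) to 1.0 (fully open); "grip_force": force on a finger pad.
Only numpy, scipy, OpenCV 4.12 (cv2) and the standard library are available. Lean on these libraries where they do the work, as an engineer would, in place of code of your own. Each camera call takes 0.05 s, during which the arm holds its last target. There are 200 camera calls.

## Task

A customer wants a close-up of the rectangular brass belt buckle that stands among others in the slotted wooden rack: lift it out and hold it up in the wire focus fork of the inspection camera, its middle half-way between the fork's two bead tips, its broad face square to the lens (leaning back with the fork) and its long sides level. Let nothing touch the fork, the camera or its stand, and leave everything else where it is. The job ends with the gripper still holding the buckle there, motionless; do not put it down or let go.

Things in the scene. Friction and masses are not known exactly. Their poses are not given: they have to be found in the camera images.
- rect_buckle: rectangular brass buckle, 80 to 150 g: frame 70 mm wide, 60 high, 10 thick, with a bar down its middle and a small tongue. Origin at its centre. x square to its broad face (thickness), y along the 70 mm sides, z up. Top and bottom rails 12 mm high. It stands loosely in a rack slot, centre 40 mm above the table, leaning at most a few degrees; grip it across its thickness by the top rail.
- focus_fork: U of 5 mm steel wire fixed to the camera, open at the top. Origin half-way between its two bead tips (y = -75 and 75 mm), 190 mm above the table: the buckle's centre belongs here, its x, y axes along these (either way round). x runs up the lens axis to the lens, 121 mm off, rising 25 degrees; y level; z up in the U's plane, which leans back 25 degrees from the lens. Bottom wire at z = -60 mm.
- camera_stand: the grey inspection camera with black lens on an aluminium post (320 mm tall) and a dark steel base 150 mm by 130 mm, bolted down. Origin on the table, 180 mm horizontally behind the fork's middle; its x axis points away from the fork.
- rack: the dark wooden rack, 190 mm by 110 mm and 32 mm high, bolted down. Origin at the centre of its underside. Three slots, 12 mm wide and 92 mm long, run along its y axis at x = -70, 0 and +70 mm; slot floors are 10 mm above the table. One buckle stands in each slot, in any order.
- d_buckle: another brass buckle in the rack: D-shaped, round arch on a straight foot, 72 mm wide, 50 mm high, 10 mm thick; origin 30 mm above its foot. Leave alone.
- round_buckle: another brass buckle in the rack: a round ring with a bar down its middle on a straight foot, 64 mm wide, 64 mm high, 10 mm thick; origin 30 mm above its foot. Leave alone.
- wax_tin: flat aluminium tin, 68 mm across, 26 mm high; origin under its centre. Leave alone.
- mallet: mallet lying on the table, 260 mm long; origin under it. Leave alone.
- awl: awl with a dark wooden handle lying on the table, 160 mm long; origin under it. Leave alone.
- dye_bottle: small amber bottle, 52 mm across, 80 mm high; origin under its centre. Leave alone.
- cup: white cup, 74 mm across, 85 mm high; origin under its centre. Leave alone.
Things that resemble listed ones, but are neither listed nor needed, are in the scene too. What is shaped like the rect_buckle but black or turquoise is not meant.

How it is judged:
On the way:
1. the rectangular buckle is gripped and lifted clear of the rack (height (world z) of rect_buckle above 0.095 m and contact force between rect_buckle and the fingers above 1 N and contact force between rect_buckle and rack below 0.1 N), for 0.2 s.
At the end, for the whole second after the job is handed in: The buckle is held at rest in the gripper, centre within 18 mm of the point between the fork's beads, face and long sides within 0.18 rad of the fork's plane and of level, top up, touching neither fork nor camera; every other loose thing within 25 mm of its start (distance between rect_buckle and focus_fork below 0.018 m and angle between the x axis of rect_buckle and the x axis of focus_fork, either way round below 0.18 rad and angle between the y axis of rect_buckle and the y axis of focus_fork, either way round below 0.18 rad and angle between rect_buckle's own z axis and vertical below 0.7 rad and contact force between rect_buckle and the fingers above 1 N and contact force between rect_buckle and camera_stand below 0.1 N and linear speed of rect_buckle below 0.02 m/s and angular speed of rect_buckle below 0.15 rad/s and distance of each of d_buckle, round_buckle, wax_tin, mallet, awl, dye_bottle, cup from where it was at the start of the episode below 0.025 m); the arm keeps its last pose, push and grip.
It fails at once if the fork, camera or stand is touched (more than 1 N) (contact force between camera_stand and anything else above 1 N).
It fails at once if another loose thing is moved more than 25 mm (distance of any of d_buckle, round_buckle, wax_tin, mallet, awl, dye_bottle, cup from where it was at the start of the episode above 0.025 m).
It also fails if it takes over 40 s, if anything falls off the work surface, if the arm or the gripper's body presses on something with over 40 N, if the wrist force passes 120 N, or if a joint passes its speed limit or range.

## Working session

There is one attempt and no reset: what is moved stays moved. The work goes in short steps, Python scripts to look and compute and a tool call to move; the robot and the scene stay as the last step left them, time stands still between calls to the robot, and variables do not carry over. Pictures are saved under pics/ and viewed, at most 10 in all, crops included, and the job is handed in when it is done.

Besides the shell and the picture viewer there is one more tool, called after "Emit:" by a JSON object that holds its "name" and its "arguments", one argument or row to a line. move_arm: Moves the arm, as the interface text tells. Its arguments: {"type":"object","properties":{"increments":{"type":"string"},"grip_force":{"type":"number"}},"required":["increments"]}

```bash
mkdir -p pics
cat > h.py <<'E'
import numpy as np,cv2
from scipy.spatial.transform import Rotation as R
from bench import ctrl
def rot(o):
    o=np.array(o,float)
    return o if o.shape==(3,3) else (R.from_rotvec(o).as_matrix() if o.size==3 else R.from_quat(o).as_matrix())
def cloud(p):
    d=p["depth"];v,u=np.mgrid[:384,:512]
    c=np.stack([(u-p["cx"])/p["fx"]*d,(v-p["cy"])/p["fy"]*d,d],-1)
    w=c@rot(p["orientation"]).T+np.array(p["position"]); w[d==0]=np.nan
    return w
def save(n,f,s=1):
    cv2.imwrite(f"pics/{n}.png",cv2.resize(f[:,:,::-1],None,fx=s,fy=s,interpolation=cv2.INTER_CUBIC))
E
python3 - <<'E'
from h import *
print(ctrl.get_state())
fs=[]
for n in("scene","top"):
    p=ctrl.get_image(n);print(n,p["orientation"],p["position"],p["fx"]);np.savez(n,**{k:np.array(v) for k,v in p.items()})
    save(n,p["frame"],1.5)
    for t in("rect_buckle","focus_fork","camera_stand","rack","d_buckle","round_buckle"):
        print(t,[(np.round(r["centre"],3),round(r["score"],2)) for r in ctrl.find_in(t,p)][:4])
E
```

```text
{'time': 0.0, 'joint_positions': array([-1.30387991,  0.32181024, -0.07006824,  1.45167667,  0.02259434,
        1.37081102, -0.05691379]), 'qd': array([-0.00103905,  0.00029927, -0.00054668, -0.0006423 , -0.00193239,
        0.0004681 ,  0.00076749]), 'joint_torque': array([-1.84209252e-04, -4.91290176e+01, -4.03961884e-01, -3.12520552e+01,
       -6.40130485e-02,  4.37717128e-02,  1.76431108e-04]), 'position': array([0.16250241, 0.62878046, 0.22146884]), 'tool_rot': array([-3.96048064e-01, -3.11638289e+00,  3.00530948e-03]), 'ft_force': array([-0.3731344 , -0.67338138,  0.03031062]), 'torque': array([ 0.02504206,  0.04207696, -0.01485318]), 'grip_force': 0.0, 'grip_width': 0.9967390827305898}
scene [-0.71195869 -2.46349362  1.32130808] [0.97878667 0.65073744 0.68965425] 359.54321302889576
rect_buckle [(array([0.496, 0.393, 0.036]), 0.6), (array([0.475, 0.273, 0.057]), 0.55), (array([0.363, 0.257, 0.031]), 0.55)]
focus_fork [(array([ 0.584, -0.067,  0.167]), 0.59), (array([0.473, 0.272, 0.056]), 0.56), (array([ 0.74 , -0.09 ,  0.138]), 0.25), (array([0.761, 0.153, 0.052]), 0.21)]
ca
[... 170 characters left out ...]
45]), 0.55)]
round_buckle [(array([0.612, 0.257, 0.05 ]), 0.63), (array([ 0.743, -0.09 ,  0.137]), 0.63)]
top [-2.14041891  2.16822962 -0.19408575] [0.36808083 0.00560701 1.34432071] 369.0258531163412
rect_buckle [(array([0.488, 0.382, 0.06 ]), 0.51), (array([0.469, 0.26 , 0.071]), 0.42)]
focus_fork [(array([ 0.592, -0.095,  0.163]), 0.78)]
camera_stand [(array([ 0.706, -0.098,  0.17 ]), 0.95), (array([ 0.398, -0.367,  0.024]), 0.59)]
rack [(array([0.536, 0.252, 0.035]), 0.83), (array([0.595, 0.042, 0.049]), 0.54)]
d_buckle [(array([ 0.343, -0.222,  0.019]), 0.65), (array([0.536, 0.254, 0.032]), 0.55)]
round_buckle [(array([ 0.59 , -0.097,  0.165]), 0.6), (array([0.603, 0.248, 0.06 ]), 0.4)]
```

View pics/scene.png

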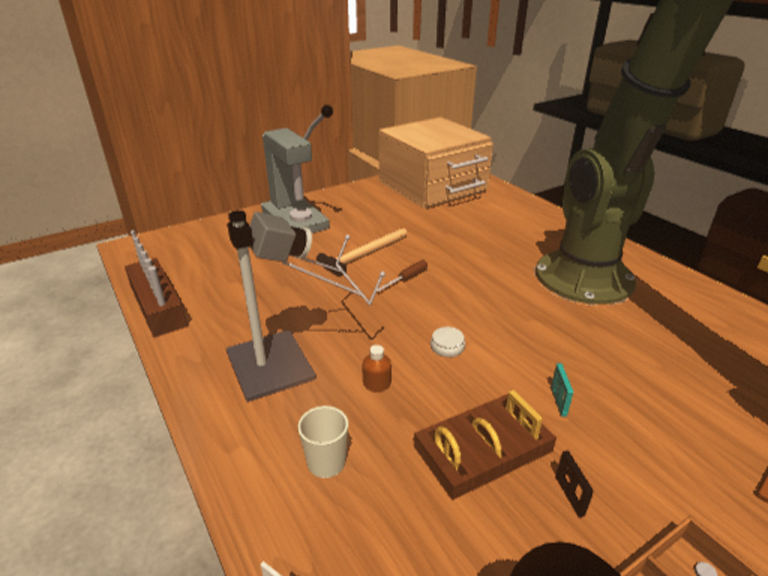

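View pics/top.png

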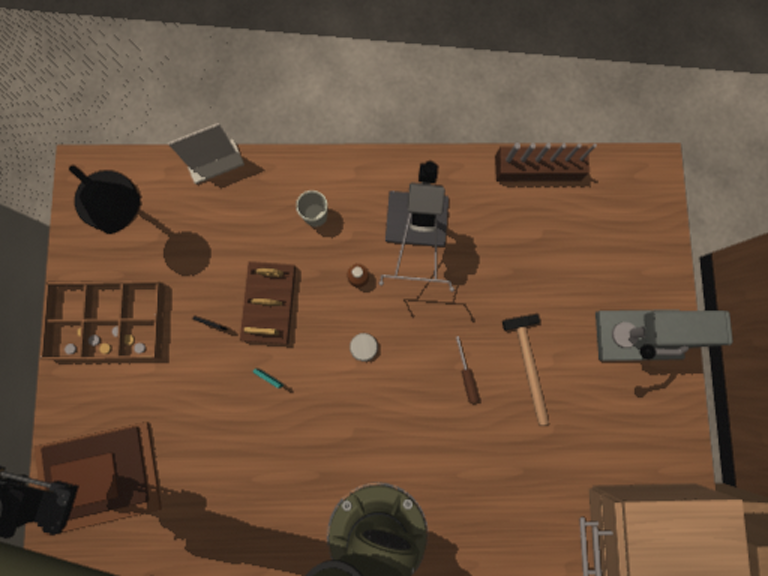

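The scene view (768 wide) shows these candidates: a brass rectangle in the rack at (523,415), a turquoise look-alike at (562,390), a black look-alike at (574,483), and the brass D and round buckles in the rack at (487,437) and (447,447). My choice is the brass rectangle at (523,415), which is (262,330) in the top view. The fork is at (370,290), and its beads show at (347,237) and (383,250) or so. Next I check a close crop and measure.

Run:
```python
from h import *
S=dict(np.load("scene.npz"));T=dict(np.load("top.npz"))
a=cv2.resize(S["frame"][250:340,270:400],None,fx=3,fy=3,interpolation=2)
b=cv2.resize(S["frame"][145:230,180:300],(390,276),interpolation=2)
c=cv2.resize(T["frame"][165:235,155:205],(386,540),interpolation=2)
save("crop",np.hstack([np.vstack([a[:264],b]),c]))
for n,P in(("s",S),("t",T)):
    w=cloud(P);h=cv2.cvtColor(P["frame"],cv2.COLOR_RGB2HSV)
    br=(h[...,0]>17)&(h[...,0]<32)&(h[...,1]>110)&(w[...,2]>.03)&(w[...,2]<.09)
    m=br&(abs(w[...,0]-.47)<.03)&(abs(w[...,1]-.262)<.06)
    q=w[m];print(n,len(q),q.min(0),q.max(0),np.median(q,0))
    r=cv2.minAreaRect((q[:,:2]*1000).astype(np.float32));print("rect",r)
    t=q[q[:,2]>.06];print("top rail",len(t),cv2.minAreaRect((t[:,:2]*1000).astype(np.float32)),t.mean(0))
    # fork candidates
    f=(w[...,2]>.1)&(w[...,2]<.26)&(w[...,0]>.5)&(w[...,0]<.68)&(w[...,1]>-.22)&(w[...,1]<.05)
    q=w[f];print("fork",len(q));v,u=np.nonzero(f)
    i=np.argsort(q[:,1]);
    for k in np.r_[i[:8],i[-8:]]:print((u[k],v[k]),q[k].round(3))
    # rack top
    k=(abs(w[...,2]-.032)<.006)&(w[...,0]>.4)&(w[...,0]<.68)&(w[...,1]>.17)&(w[...,1]<.34)&(w[...,2]>.027)
    print("rack",cv2.minAreaRect((w[k][:,:2]*1000).astype(np.float32)))
```

```text
s 171 [0.46259809 0.23039126 0.03066361] [0.47859476 0.29976653 0.07328276] [0.47199077 0.27023088 0.06913348]
rect ((469.17327880859375, 265.1886291503906), (70.0293960571289, 13.692343711853027), 84.23635864257812)
top rail 112 ((470.3995666503906, 265.06695556640625), (69.97718811035156, 10.328248977661133), 85.08883666992188) [0.47125695 0.26707094 0.06962661]
fork 366
(np.int64(225), np.int64(171)) [ 0.562 -0.168  0.152]
(np.int64(224), np.int64(174)) [ 0.566 -0.167  0.143]
(np.int64(228), np.int64(164)) [ 0.551 -0.167  0.173]
(np.int64(225), np.int64(174)) [ 0.563 -0.166  0.143]
(np.int64(227), np.int64(166)) [ 0.556 -0.166  0.168]
(np.int64(229), np.int64(165)) [ 0.549 -0.166  0.169]
(np.int64(225), np.int64(172)) [ 0.563 -0.166  0.15 ]
(np.int64(230), np.int64(157)) [ 0.545 -0.165  0.194]
(np.int64(250), np.int64(193)) [ 0.572 -0.013  0.165]
(np.int64(251), np.int64(192)) [ 0.569 -0.012  0.167]
(np.int64(253), np.int64(186)) [ 0.563 -0.012  0.184]
(np.int64(255), np.int64(183)) [ 0.556 -0.012  0.191]
(np.int64(254), np.int64(184)) [ 0.56  -0.012  0.19 ]
(np.int64(253), np.int
[... 883 characters left out ...]

(np.int64(301), np.int64(190)) [ 0.548 -0.165  0.178]
(np.int64(300), np.int64(189)) [ 0.554 -0.164  0.164]
(np.int64(299), np.int64(187)) [ 0.564 -0.163  0.144]
(np.int64(254), np.int64(185)) [ 0.569 -0.014  0.165]
(np.int64(254), np.int64(186)) [ 0.563 -0.014  0.178]
(np.int64(254), np.int64(188)) [ 0.554 -0.014  0.195]
(np.int64(254), np.int64(187)) [ 0.557 -0.014  0.198]
(np.int64(254), np.int64(189)) [ 0.551 -0.014  0.193]
(np.int64(253), np.int64(187)) [ 0.557 -0.011  0.193]
(np.int64(253), np.int64(188)) [ 0.554 -0.011  0.193]
(np.int64(253), np.int64(189)) [ 0.551 -0.011  0.191]
rack ((537.20361328125, 255.49024963378906), (111.05127716064453, 190.27601623535156), 85.05980682373047)
```

View pics/crop.png

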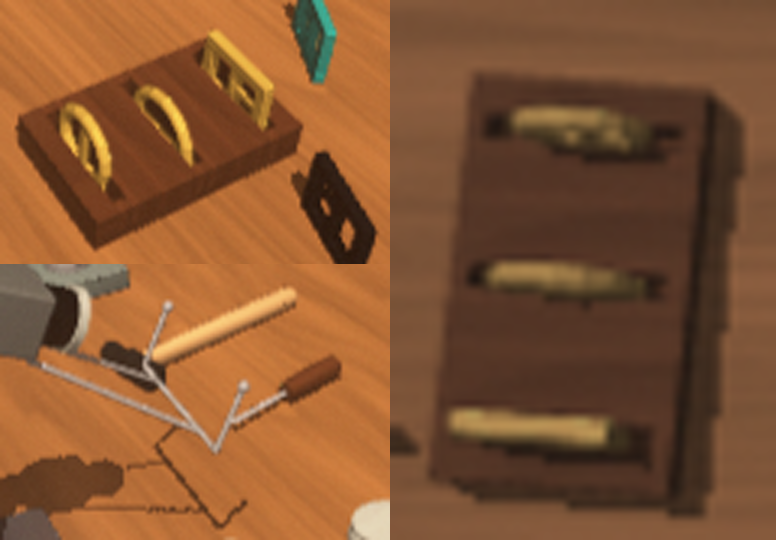

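The crop confirms the brass rectangle in the rack's near slot, with its top at z 0.070 and its centre near (0.4685, 0.2645). The rack gives the slot at (0.4685, 0.261), so they agree. I start the move over it now, with the tool's y axis at about -5°.

Emit:
{"name": "move_arm", "arguments": {
  "increments": "19 -23 0 0 0 -5 128;19 -23 0 0 0 -5 128;19 -23 0 0 0 -5 128;19 -23 0 0 0 -5 128;19 -23 0 0 0 -5 128;19 -23 0 0 0 -5 128;19 -23 0 0 0 -5 128;19 -23 0 0 0 -5 128",
  "grip_force": 40
}}

```text
time: 1.37
position: [0.3154, 0.4442, 0.2229]
tool_rot: [-1.444, -2.79, -0.001]
ft_force: [0.9, 0.2, 0.2]
grip_width: 0.526
grip_force: 0.0
```

Emit:
{"name": "move_arm", "arguments": {
  "increments": "19 -23 0 0 0 -5 128;19 -23 0 0 0 -5 128;19 -23 0 0 0 -5 128;19 -23 0 0 0 -5 128;19 -23 0 0 0 -5 128;19 -22 0 0 0 -5 128;19 -22 -15 0 0 -5 128;19 -22 -15 0 0 -5 128"
}}

```text
time: 2.03
position: [0.4681, 0.2637, 0.1935]
tool_rot: [2.311, 2.128, 0.005]
ft_force: [0.4, 0.6, -0.9]
grip_width: 0.5
grip_force: 0.0
```

Run:
```python
from h import *
from scipy.optimize import least_squares
s=ctrl.get_state();M=rot(s["tool_rot"]);print(s["time"],s["position"],"tool y yaw",np.degrees(np.arctan2(M[1,1],M[0,1])),M[:,2],s["grip_width"],s["joint_positions"])
p=ctrl.get_image("wrist");w=cloud(p);h=cv2.cvtColor(p["frame"],cv2.COLOR_RGB2HSV)
save("wrist1",p["frame"],1.2)
br=(h[...,0]>15)&(h[...,0]<34)&(h[...,1]>90)
m=br&(w[...,2]>.06)&(w[...,2]<.08)&(abs(w[...,0]-.468)<.03)&(abs(w[...,1]-.264)<.06)
if m.sum()>5:
    q=w[m];print(len(q),cv2.minAreaRect((q[:,:2]*1000).astype(np.float32)),q.mean(0))
# fork fit
for n in("scene","top"):
    P=dict(np.load(n+".npz"));w=cloud(P)
    f=(w[...,2]>.1)&(w[...,2]<.215)&(w[...,0]>.5)&(w[...,0]<.62)&(w[...,1]>-.22)&(w[...,1]<.05)
    q=w[f];a=np.radians(25)
    def loc(x,q):
        X=R.from_euler("ZY",[x[3],-a]).as_matrix(); return (q-x[:3])@X
    def dist(x,q):
        l=loc(x,q);d=[]
        for A,B in(((0,-75,0),(0,-75,-60)),((0,75,0),(0,75,-60)),((0,-75,-60),(0,75,-60))):
            A=np.array(A)/1e3;B=np.array(B)/1e3;t=np.clip((l-A)@(B-A)/((B-A)@(B-A)),0,1)
            d.append(np.linalg.norm(l-A-t[:,None]*(B-A),axis=1))
        return np.min(d,0)-.0025
    x=np.array([.5475,-.0885,.19,-.085])
    for k in range(5):
        g=q[abs(dist(x,q))<[.025,.015,.01,.008,.008][k]]
        x=least_squares(lambda y:dist(y,g),x,loss="soft_l1",f_scale=.003).x
    print(n,len(q),len(g),x,np.sqrt(np.mean(dist(x,g)**2)))
```

```text
2.0333 [0.4681382  0.26367224 0.19353976] tool y yaw -4.727495577742172 [ 0.00261234  0.00218117 -0.99999421] 0.49958736697740247 [-0.88859423  0.09313625  0.34816933  1.78694946 -0.03383883  1.26386601
 -0.61420326]
562 ((468.5271301269531, 265.66094970703125), (69.50418090820312, 9.025699615478516), 85.120361328125) [0.46847683 0.26694742 0.06898503]
scene 201 158 [ 0.55066846 -0.08778913  0.19379712 -0.09460195] 0.0015216813305598592
top 154 106 [ 0.5473431  -0.08845918  0.19339356 -0.09301735] 0.0019341631167919277
```

View pics/wrist1.png

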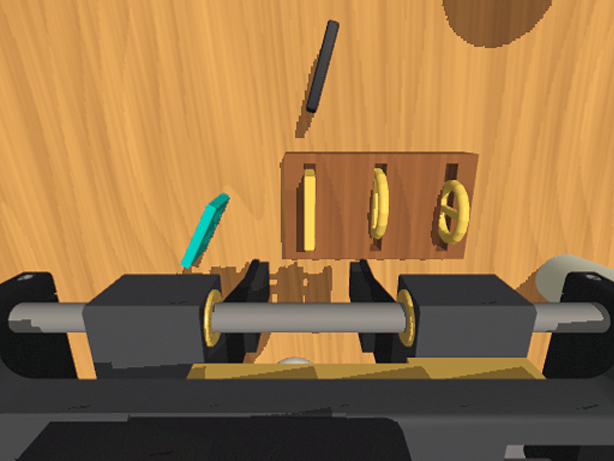

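The wrist view shows the brass rectangle at (310,210), upright in its slot between the fingers' lines. It is measured at (0.4685, 0.2655), yaw -4.9°. I descend and grip.

Emit:
{"name": "move_arm", "arguments": {
  "increments": "0 2 -22 0 0 0 128;0 0 -22 0 0 0 128;0 0 -22 0 0 0 128;0 0 -22 0 0 0 128;0 0 -22 0 0 0 128;0 0 -20 0 0 0 128;0 0 -17 0 0 0 128;0 0 0 0 0 0 128"
}}

```text
time: 2.75
position: [0.464, 0.265, 0.0423]
tool_rot: [-2.305, -2.133, 0.01]
ft_force: [-0.7, 0.4, -0.4]
grip_width: 0.497
grip_force: 0.0
```

Emit:
{"name": "move_arm", "arguments": {
  "increments": "0 0 0 0 0 0 255;0 0 0 0 0 0 255;0 0 0 0 0 0 255;0 0 0 0 0 0 255;0 0 0 0 0 0 255;0 0 0 0 0 0 255;0 0 0 0 0 0 255;0 0 0 0 0 0 255"
}}

```text
time: 3.42
position: [0.4673, 0.2666, 0.0462]
tool_rot: [2.306, 2.132, 0.002]
ft_force: [0.0, 0.2, 2.0]
grip_width: 0.112
grip_force: 40.2
```

Gripped: the opening is about 9.7 mm, which matches the 10 mm thickness, at 40 N. I lift straight up.

Emit:
{"name": "move_arm", "arguments": {
  "increments": "0 0 10 0 0 0 255;0 0 15 0 0 0 255;0 0 25 0 0 0 255;0 0 30 0 0 0 255;0 0 35 0 0 0 255;0 0 35 0 0 0 255;0 0 35 0 0 0 255;0 0 35 0 0 0 255"
}}

```text
time: 4.08
position: [0.4657, 0.2658, 0.2676]
tool_rot: [-2.306, -2.132, 0.001]
ft_force: [0.6, -0.2, -1.7]
grip_width: 0.105
grip_force: 40.2
```

Emit:
{"name": "move_arm", "arguments": {
  "increments": "0 0 35 0 0 0 255;0 0 15 0 0 0 255;0 0 0 0 0 0 255;0 0 0 0 0 0 255;0 0 0 0 0 0 255;0 0 0 0 0 0 255;0 0 0 0 0 0 255;0 0 0 0 0 0 255"
}}

```text
time: 4.75
position: [0.4661, 0.2661, 0.3143]
tool_rot: [-2.307, -2.133, 0.004]
ft_force: [0.3, 0.9, -0.8]
grip_width: 0.11
grip_force: 40.2
```

```bash
cat >> h.py <<'E'
def buckle(P,s):
    "brass points in tool frame near TCP"
    w=cloud(P);h=cv2.cvtColor(P["frame"],cv2.COLOR_RGB2HSV)
    br=(h[...,0]>15)&(h[...,0]<34)&(h[...,1]>90)
    M=rot(s["tool_rot"]);l=(w-s["position"])@M
    m=br&(abs(l[...,0])<.06)&(abs(l[...,1])<.03)&(l[...,2]>-.03)&(l[...,2]<.07)
    return l[m],m
E
python3 - <<'E'
from h import *
s=ctrl.get_state();M=rot(s["tool_rot"]);print(s["time"],s["position"],M.round(3),s["grip_width"],s["joint_positions"])
p=ctrl.get_image("scene");l,m=buckle(p,s);print(len(l),np.percentile(l,[1,50,99],axis=0))
c,(a),v=cv2.minAreaRect((l[:,[0,2]]*1000).astype(np.float32));print(c,a,v)
q=np.linalg.svd(l-np.median(l,0),full_matrices=False)[2];print("normal",q[2])
v,u=np.nonzero(m);save("lift",p["frame"][v.min()-30:v.max()+30,u.min()-40:u.max()+40],5 if np.ptp(u)<60 else 3)
E
```

```text
4.75 [0.46608698 0.26605645 0.31425969] [[ 0.078  0.997 -0.002]
 [ 0.997 -0.078 -0.002]
 [-0.002 -0.002 -1.   ]] 0.10980283031078722 [-0.90277882  0.04535735  0.3489322   1.59455688 -0.01514005  1.50682564
 -0.6314314 ]
621 [[-0.03538999 -0.00736108 -0.02537179]
 [ 0.0087885   0.00557513  0.00557854]
 [ 0.03333993  0.01466093  0.03207351]]
(-1.2160301208496094, 3.0613174438476562) (61.04911804199219, 70.7211685180664) 89.00115203857422
normal [-0.00861594 -0.99920743  0.0388624 ]
```

View pics/lift.png

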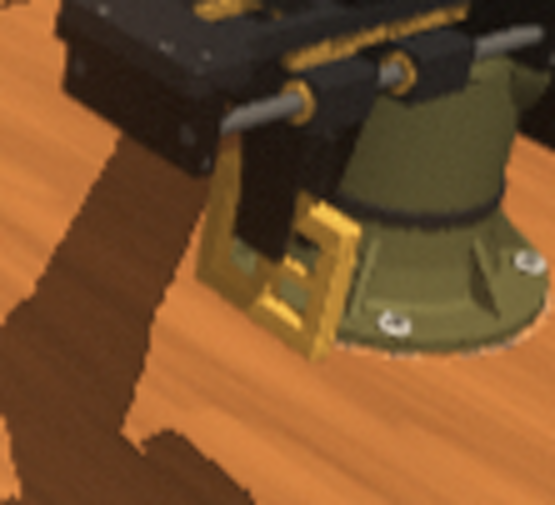

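The lifted crop shows the buckle held straight by its top rail in the fingers. Its centre lies at about (-1, 0, +5) mm in the tool frame, with less than 2° of tilt. The fork's middle is at (0.549, -0.088, 0.190), yaw -5.3°. I go to a point 130 mm back along the fork's z, tilting the tool 25° on the way.

Emit:
{"name": "move_arm", "arguments": {
  "increments": "0 -10 0 0 0 0 255;0 -20 0 0 0 0 255;0 -25 0 0 0 0 255;0 -25 0 0 0 0 255;0 -25 0 0 0 0 255;0 -25 0 0 0 0 255;0 -25 0 0 0 0 255;0 -25 0 0 0 0 255"
}}

```text
time: 5.47
position: [0.4663, 0.0842, 0.3155]
tool_rot: [-2.307, -2.132, -0.0]
ft_force: [0.1, -0.4, -1.4]
grip_width: 0.109
grip_force: 40.2
```

Emit:
{"name": "move_arm", "arguments": {
  "increments": "3 -25 0 -0.2 -3 -0.1 255;4 -25 0 -0.3 -3 -0.1 255;4 -25 0 -0.3 -3 -0.1 255;3 -25 0 -0.3 -3 -0.1 255;3 -25 0 -0.3 -3 -0.1 255;3 -20 0 -0.3 -4 -0.1 255;3 -15 0 -0.3 -3 -0.1 255;3 -8 0 -0.3 -3 -0.1 255"
}}

```text
time: 6.13
position: [0.4839, -0.0415, 0.3215]
tool_rot: [2.143, 1.965, 0.308]
ft_force: [-0.2, -0.8, -0.3]
grip_width: 0.107
grip_force: 40.2
```

Emit:
{"name": "move_arm", "arguments": {
  "increments": "0 0 0 0 0 0 255;0 0 0 0 0 0 255;0 0 0 0 0 0 255;0 0 0 0 0 0 255;0 0 0 0 0 0 255;0 0 0 0 0 0 255;0 0 0 0 0 0 255;0 0 0 0 0 0 255"
}}

```text
time: 6.8
position: [0.4848, -0.039, 0.3216]
tool_rot: [2.14, 1.969, 0.309]
ft_force: [-0.1, 1.2, -0.9]
grip_width: 0.113
grip_force: 40.2
```

```bash
cat >> h.py <<'E'
def plan(F=(.549,-.088,.190),psi=-.0935,off=(-.001,0,.005)):
    s=ctrl.get_state();M=rot(s["tool_rot"]);X=R.from_euler("ZY",[psi,-np.radians(25)]).as_matrix()
    T=np.stack([np.cross(X[:,0],-X[:,2]),X[:,0],-X[:,2]],1)
    t=np.array(F)-T@np.array(off)
    print(s["time"],s["position"],s["grip_width"],s["ft_force"],s["joint_positions"].round(2))
    print("shift mm",((t-s["position"])*1e3).round(1),"turn deg",np.degrees(R.from_matrix(T@M.T).as_rotvec()).round(2))
    print("now in fork frame mm",(X.T@(s["position"]+M@np.array(off)-F)*1e3).round(1))
    return s,X
E
python3 - <<'E'
from h import *
plan()
p=ctrl.get_image("scene");save("pre",p["frame"][60:300,100:400],2)
E
```

```text
6.8 [ 0.48480918 -0.03903752  0.32158137] 0.1131105147531738 [-0.11381514  1.2191518  -0.86574523] [-0.04 -0.3   0.05  1.92  0.03  1.22 -0.09]
shift mm [  62.2  -47.8 -127. ] turn deg [-1.1  -7.59 -0.68]
now in fork frame mm [ -7.1  41.8 143.2]
```

View pics/pre.png

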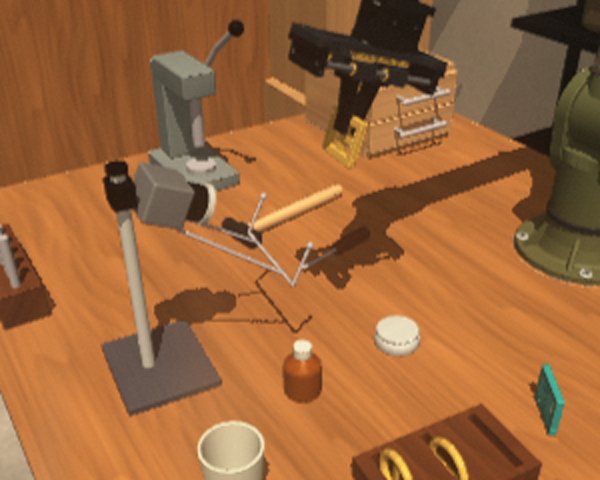

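The view shows the buckle above the fork, at (345,140) in the crop, with the fork beads at (263,196) and (308,245). Joint 2 is at its limit at this height, so I move outward and down first and then finish the tilt.

Emit:
{"name": "move_arm", "arguments": {
  "increments": "10 -12 -8 0 0 0 255;12 -12 -10 0 0 0 255;12 -12 -12 0 0 0 255;11 -12 -15 0 0 0 255;0 0 -5 -0.4 -2.6 -0.2 255;0 0 0 -0.4 -2.5 -0.2 255;0 0 0 -0.3 -2.5 -0.2 255;0 0 0 0 0 0 255"
}}

```text
time: 7.52
position: [0.5282, -0.0879, 0.2703]
tool_rot: [2.064, 1.877, 0.416]
ft_force: [-0.1, 0.2, -2.3]
grip_width: 0.107
grip_force: 40.2
```

Run:
```python
from h import *
plan()
```

```text
7.5167 [ 0.52818815 -0.08787967  0.27034384] 0.10708365027679644 [-0.13974046  0.21479899 -2.29679321] [-0.   -0.28  0.1   2.03  0.03  0.95 -0.  ]
shift mm [ 18.8   1.1 -75.8] turn deg [-0.01 -0.04  0.05]
now in fork frame mm [15.2 -2.8 76.6]
```

Emit:
{"name": "move_arm", "arguments": {
  "increments": "2 0 -8 0 0 0 255;2 0 -10 0 0 0 255;2 0 -10 0 0 0 255;3 0 -10 0 0 0 255;3 0 -10 0 0 0 255;3 0 -10 0 0 0 255;2 0 -10 0 0 0 255;2 1 -8 0 0 0 255"
}}

```text
time: 8.18
position: [0.5485, -0.0872, 0.1938]
tool_rot: [2.064, 1.877, 0.415]
ft_force: [-0.4, 1.2, -1.0]
grip_width: 0.106
grip_force: 40.2
```

Emit:
{"name": "move_arm", "arguments": {
  "increments": "0 0 0 0 0 0 255;0 0 0 0 0 0 255;0 0 0 0 0 0 255;0 0 0 0 0 0 255;0 0 0 0 0 0 255;0 0 0 0 0 0 255;0 0 0 0 0 0 255;0 0 0 0 0 0 255"
}}

```text
time: 8.85
position: [0.5488, -0.0871, 0.1959]
tool_rot: [2.063, 1.876, 0.417]
ft_force: [-0.3, -0.7, -0.1]
grip_width: 0.107
grip_force: 40.2
```

Run:
```python
from h import *
F=np.array([.549,-.088,.19]);s,X=plan()
for n in("scene","top"):
    p=ctrl.get_image(n);l,m=buckle(p,s)
    if n=="scene": save("end",p["frame"][110:240,170:320],5)
    w=cloud(p)
    g=(w[m]-F)@X*1e3;print(n,len(g),"fork frame pct",np.percentile(g,[2,50,98],axis=0).round(1).tolist())
    if len(g)>30:
        print(cv2.minAreaRect(g[:,1:].astype(np.float32)))
        c=np.linalg.svd(g-np.median(g,0),full_matrices=False)[2];print("normal",c[2].round(3))
    # wire fork: greyish points at |y|~75
    f=(w-F)@X*1e3
    for sg in(-1,1):
        k=(abs(f[...,1]-sg*75)<9)&(abs(f[...,0])<15)&(f[...,2]>-50)&(f[...,2]<12)
        print(sg,k.sum(),np.median(f[k],0).round(1) if k.sum() else "",f[k][:,2].max() if k.sum() else "")
```

```text
8.85 [ 0.54877705 -0.08713097  0.19589248] 0.10712409671962453 [-0.31937525 -0.66031615 -0.1020645 ] [-0.01 -0.18  0.11  2.11  0.02  0.78  0.  ]
shift mm [-1.8  0.3 -1.4] turn deg [-0.01  0.05  0.06]
now in fork frame mm [ 2.2 -0.2  0.5]
scene 267 fork frame pct [[-0.9, -33.5, -27.5], [7.9, 11.0, -3.8], [11.6, 34.7, 29.6]]
((0.032623291015625, 1.1923027038574219), (59.804988861083984, 73.43610382080078), 89.10220336914062)
normal [-0.998 -0.005 -0.055]
-1 36 [  1.7 -74.2 -20.4] 5.77971157848591
1 44 [  2.3  75.4 -15.9] 5.156409412895184Traceback (most recent call last):
  File "<stdin>", line 7, in <module>
    return _quantile_unchecked(
        a, q, axis, out, overwrite_input, method, keepdims, weights)
    return _ureduce(a,
                    func=_quantile_ureduce_func,
    ...<5 lines>...
                    overwrite_input=overwrite_input,
                    method=method)
    r = func(a, **kwargs)
    result = _quantile(arr,
                       quantiles=q,
    ...<2 lines>...
                       out=out,
                       weights=wgt)
    slices_having_nans = np.isnan(arr[-1, ...])
                                  ~~~^^^^^^^^^
IndexError: index -1 is out of bounds for axis 0 with size 0
```

View pics/end.png

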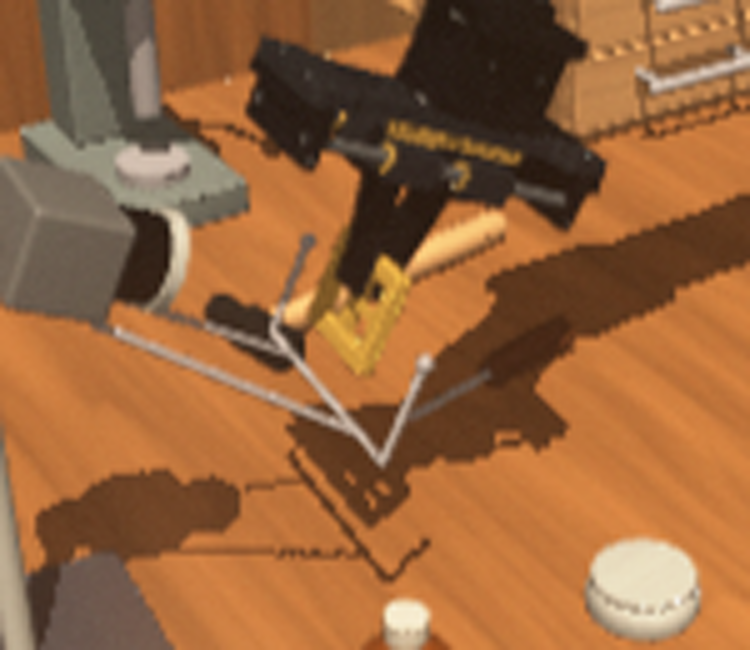

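The end view shows the buckle at (360,320), held between the beads at (308,242) and (425,362) and clear of the wire. It measures within about 3 mm and 3° of the target, and the arm is still, so I hand in.

```bash
python3 -c "
from h import *
print(abs(ctrl.get_state()['qd']).max());print(ctrl.close_job())"
```

```text
0.002666140115106638
the job is handed in; nothing more can be done
None
```

The job is handed in: the gripper is holding the rectangular brass buckle still in the focus fork, measured within about 3 mm and 3° of the target before hand-in; no verdict was returned.

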